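Put the loose kitchen things back in their fitted trays

TASK

Put the four loose kitchen things away, each in the bamboo tray made to its shape and size: the flat rectangular tin in the wide rectangular tray, the pastry brush in the long narrow one, the kitchen timer in the larger round one and the small glass, still mouth down, in the smaller round one. Each must rest flat on the floor of its tray, wholly inside the rim and the same way up as it is now. Leave the two round tins that stand among them where they are.

Things in the scene. Friction and masses are not known exactly. Their poses are not given: they have to be found in the camera images.
- sardine_tin: Flat rectangular food tin with rounded corners, 63 x 105 x 24 mm (x, y, z), 0.15 kg, lying flat. Origin: centre of its underside; y along its length. Grip across its 63 mm width (along x). Fingertips 7 mm or more above its underside clear the rim of the tray. 
- pastry_brush: Pastry brush lying flat: straight black handle, steel ferrule and bristles; 213 mm long (y) and 17 mm high, handle 19 mm wide at the middle, 30 mm (x) at the widest. 0.05 kg. Origin: middle of its length, on its underside. Grip the handle across its width (along x) at the origin. Fingertips 7 mm or more above its underside clear the rim of the tray. 
- kitchen_timer: Round kitchen timer: white base 62 mm across, red top with a grip bar, 38 mm high in all; it stands upright. Origin: centre of its underside; z up. Grip round the white base. Fingertips 7 mm or more above its underside clear the rim of the tray. 
- small_glass: Small clear glass standing mouth down, 48 mm across at the bottom, tapering to about 35 mm at the top, 61 mm high, 0.07 kg. Origin: centre of its lower end; z up. Grip it across the middle of its height or higher, from above. Fingertips 7 mm or more above its underside clear the rim of the tray. 
- tin_tray: Bamboo tray with a grey felt floor, fixed to the worktop. Floor 3 mm above the worktop, surrounded by a rim 6 mm thick whose top is 8 mm above the worktop. Origin: centre of its underside, on the worktop; z up. Wide rectangle: inside 83 (x) x 125 (y) mm, outside 95 x 137 mm; its y is the long axis. For the sardine tin, either end first.
- brush_tray: Bamboo tray with a grey felt floor, fixed to the worktop. Floor 3 mm above the worktop, surrounded by a rim 6 mm thick whose top is 8 mm above the worktop. Origin: centre of its underside, on the worktop; z up. Long and narrow: inside 50 (x) x 237 (y) mm, outside 62 x 249 mm; its y is the long axis. For the pastry brush, either end first.
- timer_tray: Bamboo tray with a grey felt floor, fixed to the worktop. Floor 3 mm above the worktop, surrounded by a rim 6 mm thick whose top is 8 mm above the worktop. Origin: centre of its underside, on the worktop; z up. Larger round tray: inside 82 mm across, outside 94 mm. For the timer.
- glass_tray: Bamboo tray with a grey felt floor, fixed to the worktop. Floor 3 mm above the worktop, surrounded by a rim 6 mm thick whose top is 8 mm above the worktop. Origin: centre of its underside, on the worktop; z up. Smaller round tray: inside 66 mm across, outside 78 mm. For the small glass.
- tuna_tin: Bystander: round food tin with a paper band, 86 mm across, 40 mm high, among the things. Origin: centre of its underside. Leave it where it is. Note: over the back of the worktop, from x = 0.59 m on and y above -0.27 m, a wall cabinet hangs 0.42 m up; keep the wrist clear of it.
- cream_tin: Bystander: flat round cream-coloured tin with a screw lid, 90 mm across, 32 mm high, among the things. Origin: centre of its underside. Leave it where it is. Note: over the back of the worktop, from x = 0.59 m on and y above -0.27 m, a wall cabinet hangs 0.42 m up; keep the wrist clear of it.
Things that resemble listed ones, but are neither listed nor needed, are in the scene too. Leave any green look-alike of the timer_tray alone.

How it is judged:
By the outcome, as a careful person would: the job done as asked, in the order asked, and still so for the second after the job is handed in, with the robot touching nothing.
It also fails if it takes over 112 s, if anything falls off the work surface, if the arm or the gripper's body presses on something with over 40 N, if the wrist force passes 120 N, or if a joint passes its speed limit or range.

ROBOT

A 6-joint arm with a two-finger parallel gripper is mounted at the origin on a cart in front of the work surface, level with it; the furniture and walls round the work are solid. World frame = base frame: x ahead of the robot, y to its left, z up, the work surface at z = 0. Lengths are in m, angles in rad, forces in N, time in s.
With the tool pointing down it reaches from about 0.35 to 0.775 m from the base axis. Payload 7.3 kg.
Tool frame: the origin (TCP) lies at the centre of the arm's flange, where the gripper is bolted on; the fingertips stand 178 mm ahead of it and the grasp point (between the pads) lies 159 mm ahead of it (tip_extent is the distance from the TCP to the fingertips, in m); z points along the fingers, y is the line along which they close (so a half turn about z gives the same grasp; the last joint's range is limited). The gripper opens to 92 mm and grips with 3 to 60 N. Pads are 19 mm wide; open, the fingers measure 130 mm over their backs; the gripper's body (75 mm by 190 mm) begins 47 mm behind the grasp point.
Start: joints at [-1.466, 0.342, 1.524, -0, 1.275, -0.146], TCP at [0.13, -0.509, 0.405] pointing down, gripper open.
Joint ranges: [-2.53, 2.53], [-0.77, 2.02], [0.04, 2.7], [-1, 4.14], [0.28, 2.66], [-3.11, 3.11]. Speed limits (rad/s): [2.57, 2.57, 3.14, 3.14, 3.14, 3.14].

INTERFACE

Orientations are given as [roll, pitch, yaw] about the fixed x, y, z axes, in that order (R = Rz(yaw) Ry(pitch) Rx(roll)).
In Python, from cell import * gives the robot as it stands.
- The arm moves only by the tool arm_command, never from a script. Its arguments are lists of equal length, an entry for each row: "xyz": the shift along the world's x, y, z in mm, a list of three; "spin": the turn about the world's z in degrees. In form: {"xyz": [[tx, ty, tz], ...], "spin": [spin, ...]}. A call has 1 to 20 rows; each row shifts and turns the commanded pose from where the row before left it; what a row does not reach is not made up. A row lasts 1/10 s, in which the tool goes at most 50 mm and 8.59 degrees, less where a joint would pass 70% of its speed; a pose out of reach is approached as far as the arm can. A call with a gripper value outside its range is refused whole. "jaw" is the opening, from -1 (shut) to 1 (fully open), set as the call begins (left out, the last holds). The fingers move at their own pace and stop on an object; "squeeze" is the grip in N (left out, the last holds). Time passes only in rows, so rows that do not move let the fingers close. It gives the time, the measured TCP pose, the force, the opening and the grip force at its end, in the units of the state.
- observe(): the state, without advancing time (a new reading comes with each control period).
- read_camera(name): name is "scene" or "top"; returns a dict with "img" (480x640x3 uint8, red, green, blue), "depth" (480x640 float32, m along the optical axis (not along the pixel's ray), 0 where there is no reading), "fx", "fy", "cx", "cy" (pixels), "dist_coeffs" ([k1, k2, p1, p2, k3] as OpenCV has them; the pictures are not rectified), "world_from_camera" (4x4, takes a point from camera to world coordinates). Camera axes: x right, y up, looking along -z (the intrinsics and any distortion apply to the point x, -y, -z); pixel columns grow to the right and rows downward; lengths in m; the calibration is good to about 2 mm. A picture is of the moment at which its call begins.
- hand_in(): hands the job in; it is judged then, once.
The state is a dict: "time": time; "qpos": joint angles; "qvel": joint speeds; "joint_efforts": joint torques, N m; "tool_pos": TCP position; "tool_rot": TCP orientation; "contact_force": force on the tool from outside, world axes, zero at the start; "torque": the same for the moment, N m; "opening": finger opening in m; "grip_force": force on a finger pad.
Only numpy, scipy, OpenCV 4.12 (cv2) and the standard library are available. Lean on these libraries where they do the work, as an engineer would, in place of code of your own. Each camera call takes 0.05 s, during which the arm holds its last target. There are 200 camera calls.

## Working session

There is one attempt and no reset: what is moved stays moved. The work goes in short steps, Python scripts to look and compute and a tool call to move; the robot and the scene stay as the last step left them, time stands still between calls to the robot, and variables do not carry over. Pictures are saved under pics/ and viewed, at most 14 in all, crops included, and the job is handed in when it is done.

Besides the shell and the picture viewer there is one more tool, called after "Request:" in YAML: its name, and indented under it one key for each argument. arm_command: Moves the arm, as the interface text tells. Its arguments: {"type":"object","properties":{"xyz":{"type":"array","items":{"type":"array","items":{"type":"number"}}},"spin":{"type":"array","items":{"type":"number"}},"jaw":{"type":"number"},"squeeze":{"type":"number"}},"required":["xyz","spin"]}

```bash
mkdir -p pics; ls; cat > h.py <<'E'
from cell import *
import numpy as np, cv2
def cam(n):
    c=read_camera(n); c['K']=np.array([[c['fx'],0,c['cx']],[0,c['fy'],c['cy']],[0,0,1.]]); c['T']=np.array(c['world_from_camera']); c['D']=np.array(c['dist_coeffs'],float); return c
def onplane(c,uv,z):
    uv=np.asarray(uv,float).reshape(-1,1,2)
    p=cv2.undistortPoints(uv,c['K'],c['D']).reshape(-1,2)
    d=np.c_[p[:,0],-p[:,1],-np.ones(len(p))]@c['T'][:3,:3].T
    o=c['T'][:3,3]
    return o+d*((z-o[2])/d[:,2])[:,None]
def cloud(c):
    v,u=np.mgrid[:480,:640]; uv=np.c_[u.ravel(),v.ravel()].astype(float)
    p=cv2.undistortPoints(uv.reshape(-1,1,2),c['K'],c['D']).reshape(-1,2)
    z=c['depth'].ravel()
    P=np.c_[p[:,0]*z,-p[:,1]*z,-z]@c['T'][:3,:3].T+c['T'][:3,3]
    P[z==0]=np.nan
    return P.reshape(480,640,3)
def save(n,img): cv2.imwrite('pics/'+n+'.png',img[...,::-1])
E
python3 - <<'E'
from h import *
import pickle
for n in('top','scene'):
    c=cam(n); save(n+'0',c['img']); pickle.dump(c,open(n+'0.pkl','wb')); print(n,c['T'].round(3).tolist(),c['fx'],c['D'])
s=observe(); print(s)
E
```

```text
pics
top [[-0.051, 0.784, -0.618, -0.497], [-0.999, -0.038, 0.034, 0.159], [0.003, 0.619, 0.785, 1.297], [0.0, 0.0, 0.0, 1.0]] 515.4688895862196 [0.02027711 0.         0.         0.         0.        ]
scene [[0.966, -0.205, 0.16, 0.745], [0.26, 0.741, -0.619, -0.849], [0.008, 0.639, 0.769, 1.227], [0.0, 0.0, 0.0, 1.0]] 521.5456637086568 [-0.03745868  0.          0.          0.          0.        ]
{'time': 0.1, 'qpos': array([-1.46598956e+00,  3.42628830e-01,  1.52493345e+00, -4.63391139e-05,
        1.27538012e+00, -1.45983114e-01]), 'qvel': array([-0.00077383, -0.00189273, -0.00276518, -0.00024928, -0.00166166,
       -0.00065991]), 'joint_efforts': array([ 9.97704592e-04, -4.32005060e+01, -2.44694173e+01,  7.18611851e-02,
        5.25260519e-02, -5.08603114e-05]), 'tool_pos': array([ 0.13029957, -0.50844336,  0.40412269]), 'tool_rot': array([-3.14025082e+00, -1.52499053e-04,  2.50803295e-01]), 'contact_force': array([-0.64313785,  0.40469986,  0.36725058]), 'torque': array([ 0.01490235, -0.00593434, -0.00553231]), 'grip_force': 0.0, 'opening': 0.09166361544909482}
```

View pics/top0.png

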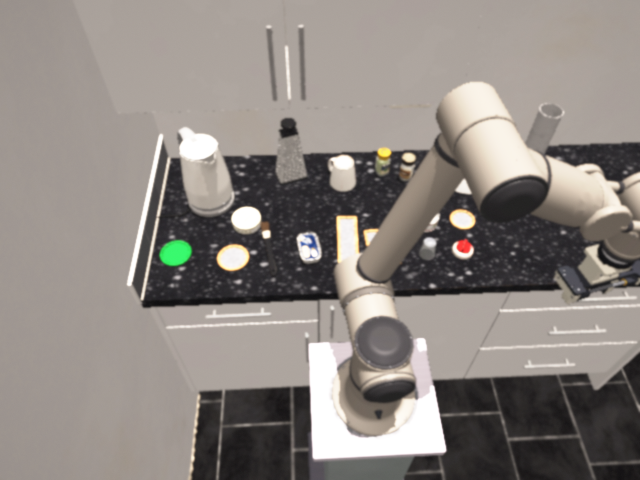

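View pics/scene0.png

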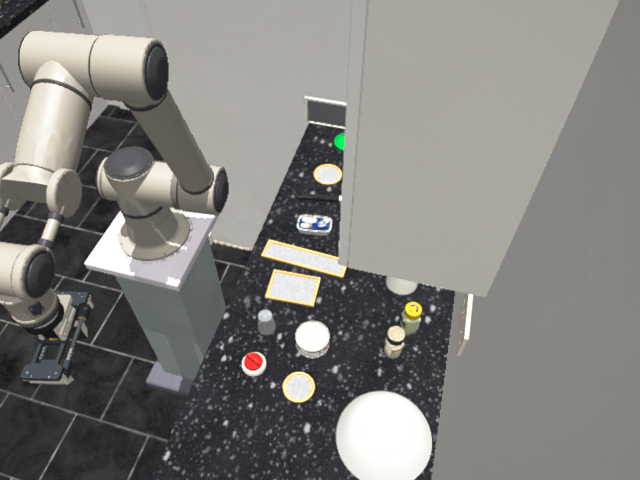

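Candidates, top view: the round bamboo trays are (233,257) and (462,219), and the green look-alike to leave alone is (176,253). The rectangular trays are (347,238), long, and (372,238), wide. The tin is at (309,247), the brush (267,245), the timer (463,249) and the glass (428,248). The bystanders are the cream tin (246,219) and the tuna tin (~432,222). The scene view shows the same layout from the right: trays at (328,174), (299,387), (304,258) and (293,288), and the tuna tin at (312,338). I'll measure next.

```bash
cat > m.py <<'E'
from h import *
import pickle
def rep(c,name,mask,z,x0,minA=15):
    n,l,st,ce=cv2.connectedComponentsWithStats(mask.astype(np.uint8),connectivity=8)
    for i in range(1,n):
        if st[i,4]<minA: continue
        cs,_=cv2.findContours((l==i).astype(np.uint8),cv2.RETR_EXTERNAL,cv2.CHAIN_APPROX_NONE)
        k=max(cs,key=len); 
        P=onplane(c,k.reshape(-1,2),z)[:,:2]*1000
        (cx,cy),(w,h),a=cv2.minAreaRect(P.astype(np.float32))
        print(name,'px',ce[i].round().tolist(),'A',st[i,4],'xy',round(cx),round(cy),'wh',round(w),round(h),'ang',round(a,1))
if __name__=='__main__':
    for n in('top','scene'):
        c=pickle.load(open(n+'0.pkl','rb')); hsv=cv2.cvtColor(c['img'],cv2.COLOR_RGB2HSV); H,S,V=cv2.split(hsv)
        P=onplane(c,np.stack(np.meshgrid(np.arange(640),np.arange(480)),-1).reshape(-1,2),0).reshape(480,640,3)
        roi=(P[...,0]>.3)&(P[...,0]<.9)&(abs(P[...,1])<.8)
        rep(c,n+' bamboo',roi&(H>8)&(H<28)&(S>70)&(V>120),.008,0)
        rep(c,n+' green',roi&(H>45)&(H<80)&(S>100),.008,0)
        rep(c,n+' red',roi&((H<6)|(H>174))&(S>150)&(V>100),.035,0)
        rep(c,n+' blue',roi&(H>100)&(H<130)&(S>80)&(V>60),.024,0)
    c=pickle.load(open('top0.pkl','rb')); a=cv2.resize(c['img'][195:285,160:500],None,fx=2.3,fy=2.3,interpolation=3)
    c=pickle.load(open('scene0.pkl','rb')); b=cv2.resize(c['img'][130:410,225:435],None,fx=1.3,fy=1.3,interpolation=3)
    o=np.zeros((a.shape[0]+b.shape[0],max(a.shape[1],b.shape[1]),3),np.uint8); o[:a.shape[0],:a.shape[1]]=a; o[a.shape[0]:,:b.shape[1]]=b
    print(o.shape); save('crop0',o)
E
python3 m.py
```

```text
top bamboo px [383.0, 157.0] A 81 xy 869 -137 wh 52 42 ang 87.2
top bamboo px [407.0, 172.0] A 24 xy 788 -209 wh 53 23 ang 18.9
top bamboo px [462.0, 218.0] A 180 xy 565 -354 wh 86 85 ang 87.2
top bamboo px [346.0, 231.0] A 261 xy 506 27 wh 71 189 ang 87.3
top bamboo px [264.0, 226.0] A 42 xy 568 290 wh 35 20 ang 9.6
top bamboo px [369.0, 234.0] A 105 xy 513 -39 wh 43 83 ang 55.9
top bamboo px [233.0, 256.0] A 241 xy 448 385 wh 102 99 ang 87.2
top green px [175.0, 253.0] A 711 xy 472 563 wh 103 100 ang 87.2
top red px [464.0, 246.0] A 141 xy 439 -326 wh 36 52 ang 64.0
top blue px [312.0, 242.0] A 63 xy 485 142 wh 51 24 ang 8.8
scene bamboo px [327.0, 173.0] A 169 xy 445 378 wh 94 96 ang 15.5
scene bamboo px [301.0, 256.0] A 439 xy 470 23 wh 70 253 ang 87.1
scene bamboo px [293.0, 286.0] A 399 xy 467 -85 wh 140 102 ang 3.0
scene bamboo px [412.0, 311.0] A 152 xy 803 -71 wh 45 61 ang 2.4
scene bamboo px [397.0, 350.0] A 19 xy 781 -200 wh 25 8 ang 32.1
scene bamboo px [299.0, 385.0] A 182 xy 564 -359 wh 78 79 ang 15.3
scene green px [339.0, 141.0] A 159 xy 443 549 wh 39 92 ang 13.4
scene red px [253.0, 361.0] A 233 xy 443 -336 wh 40 43 ang 15.4
scene blue px [319.0, 225.0] A 112 xy 477 146 wh 67 44 ang 15.4
(571, 782, 3)
```

View pics/crop0.png

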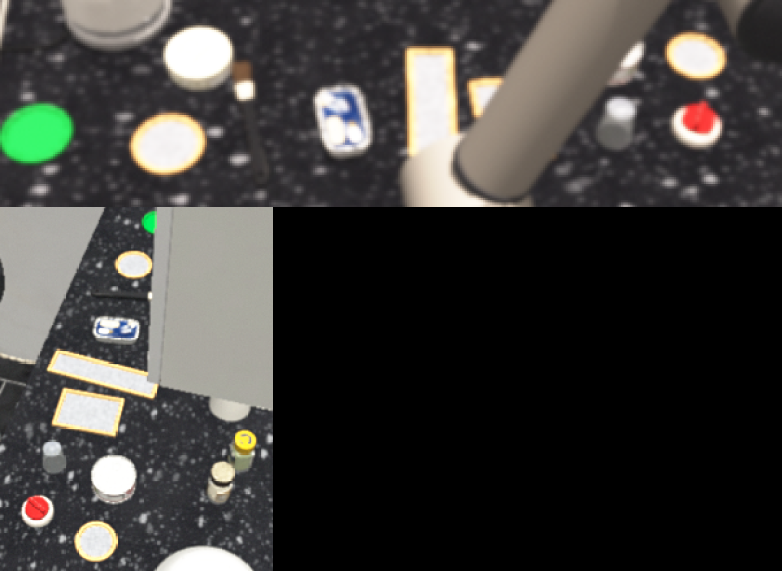

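The wide ring (94 mm outside) at top (233,256) is the timer tray. The 78–80 mm ring at (462,218) is the glass tray. The crop agrees with those choices. Next I'll use depth for refined poses.

```bash
cat > d.py <<'E'
from h import *
import pickle
from scipy.optimize import least_squares
R={'tin':(.49,.143,.08),'brush':(.48,.27,.13),'timer':(.44,-.33,.055),'glass':(.45,-.22,.055),'tuna':(.55,-.24,.06),'cream':(.58,.33,.06)}
def clusters(c,n,names=R):
    P=cloud(c); z0=P[...,2]
    g=(abs(z0)<.01)&(P[...,0]>.36)&(P[...,0]<.6)&(abs(P[...,1])<.6)
    print(n,'table z med',round(float(np.median(z0[g]))*1000,1),'std',round(float(z0[g].std())*1000,1))
    for k in names:
        x,y,r=R[k]; m=(np.hypot(P[...,0]-x,P[...,1]-y)<r)&(z0>.009)&(z0<.09)
        m=cv2.morphologyEx(m.astype(np.uint8),cv2.MORPH_OPEN,np.ones((2,2)))>0
        Q=P[m]*1000
        if len(Q)<8: print(n,k,'few',len(Q)); continue
        (cx,cy),(w,h),a=cv2.minAreaRect(Q[:,:2].astype(np.float32))
        print(n,k,len(Q),'rect',round(cx),round(cy),'wh',round(w),round(h),'ang',round(a,1),'z',np.percentile(Q[:,2],[5,50,95]).round().tolist(),'mean',Q[:,:2].mean(0).round().tolist(),'bbox',Q[:,:2].min(0).round().tolist(),Q[:,:2].max(0).round().tolist())
if __name__=='__main__':
    for n in('top','scene'): clusters(pickle.load(open(n+'0.pkl','rb')),n)
    c=pickle.load(open('top0.pkl','rb')); a=cv2.resize(c['img'][205:285,215:335],None,fx=5,fy=5,interpolation=3)
    d=pickle.load(open('scene0.pkl','rb')); b=cv2.resize(d['img'][175:240,285:350],None,fx=4,fy=4,interpolation=3)
    b2=cv2.resize(d['img'][300:365,245:310],None,fx=4,fy=4,interpolation=3)
    o=np.zeros((600,800,3),np.uint8); o[:a.shape[0]//1,:600]=a[:600,:600]; o[400:400,:]=0
    save('cropA',np.vstack([cv2.resize(a,(520,346)),np.hstack([cv2.resize(b,(260,250)),cv2.resize(b2,(260,250))])]))
E
python3 d.py
```

```text
top table z med 1.7 std 3.2
top tin 549 rect 464 144 wh 108 66 ang 10.4 z [nan, nan, nan] mean [nan, nan] bbox [nan, nan] [nan, nan]Traceback (most recent call last):
  File "d.py", line 17, in <module>
    for n in('top','scene'): clusters(pickle.load(open(n+'0.pkl','rb')),n)
                             ~~~~~~~~^^^^^^^^^^^^^^^^^^^^^^^^^^^^^^^^^^^^^
  File "d.py", line 15, in clusters
    print(n,k,len(Q),'rect',round(cx),round(cy),'wh',round(w),round(h),'ang',round(a,1),'z',np.percentile(Q[:,2],[5,50,95]).round().tolist(),'mean',Q[:,:2].mean(0).round().tolist(),'bbox',Q[:,:2].min(0).round().tolist(),Q[:,:2].max(0).round().tolist())
                            ~~~~~^^^^
ValueError: cannot convert float NaN to integer
```

```bash
sed -i 's/^        Q=P\[m\]\*1000/        Q=P[m]*1000; Q=Q[np.isfinite(Q).all(1)]/' d.py; python3 d.py
```

```text
top table z med 1.7 std 3.2
top tin 547 rect 465 144 wh 110 66 ang 8.3 z [4.0, 22.0, 28.0] mean [461.0, 145.0] bbox [411.0, 111.0] [523.0, 180.0]
top brush 997 rect 470 273 wh 258 218 ang 55.1 z [4.0, 21.0, 35.0] mean [500.0, 259.0] bbox [368.0, 139.0] [626.0, 386.0]
top timer 270 rect 438 -335 wh 54 74 ang 26.6 z [3.0, 23.0, 37.0] mean [429.0, -327.0] bbox [407.0, -365.0] [476.0, -299.0]
top glass 249 rect 440 -233 wh 40 79 ang 34.6 z [3.0, 41.0, 64.0] mean [425.0, -216.0] bbox [408.0, -254.0] [479.0, -195.0]
top tuna 83 rect 552 -264 wh 17 90 ang 51.0 z [-0.0, 17.0, 41.0] mean [538.0, -256.0] bbox [520.0, -286.0] [592.0, -231.0]
top cream 658 rect 577 330 wh 96 111 ang 1.2 z [7.0, 32.0, 37.0] mean [570.0, 336.0] bbox [530.0, 274.0] [626.0, 386.0]
scene table z med -0.2 std 3.2
scene tin 570 rect 468 147 wh 104 74 ang 14.6 z [5.0, 21.0, 26.0] mean [469.0, 144.0] bbox [415.0, 110.0] [519.0, 197.0]
scene brush 507 rect 501 -4 wh 145 576 ang 11.6 z [6.0, 19.0, 26.0] mean [465.0, 199.0] bbox [375.0, -271.0] [630.0, 282.0]
scene timer 443 rect 443 -333 wh 57 56 ang 20.8 z [7.0, 23.0, 36.0] mean [446.0, -337.0] bbox [416.0, -362.0] [471.0, -301.0]
scene glass 336 rect 443 -210 wh 65 38 ang 77.3 z [5.0, 46.0, 62.0] mean [441.0, -226.0] bbox [420.0, -242.0] [460.0, -175.0]
scene tuna 957 rect 567 -231 wh 84 86 ang 3.1 z [10.0, 36.0, 40.0] mean [569.0, -237.0] bbox [525.0, -274.0] [609.0, -187.0]
scene cream few 0
```

View pics/cropA.png

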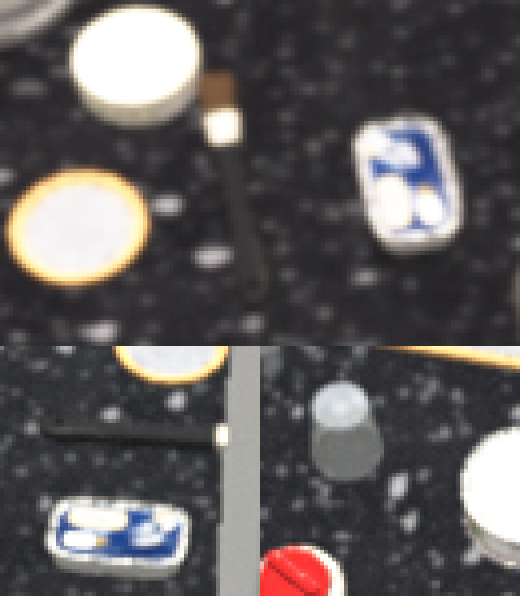

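The crop shows the tin lying roughly along world x, and the brush along x with its bristles at the far end, next to the cream tin. Glass and timer are on the right. I'll move off the start pose so both views clear, then refine.

Request:
arm_command:
  xyz:
    - [33,29,-8]
    - [33,29,-8]
    - [33,29,-8]
    - [33,29,-8]
    - [33,29,-8]
    - [33,29,-8]
    - [33,29,-8]
    - [33,29,-8]
    - [33,29,-8]
    - [0,0,0]
  spin: [0,0,0,0,0,0,0,0,0,0]

```text
time: 1.1
tool_pos: [0.4298, -0.2441, 0.3314]
tool_rot: [-3.139, 0.0, 0.256]
contact_force: [-0.2, -1.1, 0.4]
opening: 0.0921
grip_force: 0.0
```

```bash
cat > e.py <<'E'
from h import *
import pickle,sys
from m import rep
def pca(Q):
    q=Q-Q.mean(0); w,v=np.linalg.eigh(np.cov(q.T)); a=np.degrees(np.arctan2(v[1,1],v[0,1])); return (a+90)%180-90
def frames(tag,k=4):
    out={}
    for n in('top','scene'):
        cs=[cam(n) for _ in range(k)]; c=cs[0]
        D=np.array([x['depth'] for x in cs]); D[D==0]=np.nan
        c['depth']=np.nan_to_num(np.nanmedian(D,0)).astype(np.float32); c['img']=np.median([x['img'] for x in cs],0).astype(np.uint8)
        out[n]=c; pickle.dump(c,open(n+tag+'.pkl','wb')); save(n+tag,c['img'])
    return out
if __name__=='__main__':
    F=frames('1')
    for n,c in F.items():
        P=cloud(c)*1000; hsv=cv2.cvtColor(c['img'],cv2.COLOR_RGB2HSV); H,S,V=cv2.split(hsv)
        roi=(P[...,0]>300)&(P[...,0]<650)&(abs(P[...,1])<600)&(P[...,2]<25)
        rep(c,n+' bamboo',roi&(H>8)&(H<28)&(S>70)&(V>120),.008,0,60)
        m=(np.hypot(P[...,0]-465,P[...,1]-145)<75)&(P[...,2]>12)&(P[...,2]<35)
        Q=P[m][:,:2]; r=cv2.minAreaRect(Q.astype(np.float32)); print(n,'tin',len(Q),np.round(r[0]),np.round(r[1]),round(r[2],1),'mean',Q.mean(0).round(),'pca',pca(Q).round(1))
        m=(P[...,0]>355)&(P[...,0]<640)&(P[...,1]>215)&(P[...,1]<320)&(P[...,2]>8)&(P[...,2]<26)&(np.hypot(P[...,0]-575,P[...,1]-331)>52)&(np.hypot(P[...,0]-446,P[...,1]-382)>54)
        Q=P[m]; q=Q[:,:2]; print(n,'brush',len(q),'mean',q.mean(0).round(),'pca',pca(q).round(1))
        for x in range(360,620,30):
            s=Q[(Q[:,0]>=x)&(Q[:,0]<x+30)]; print('  ',x,len(s),np.median(s,0).round().tolist() if len(s) else '')
    c=F['top']; print(onplane(c,[[265.1,222.3],[274.1,273.1]],.01).round(3).tolist(), observe()['tool_pos'],observe()['tool_rot'])
E
python3 e.py
```

```text
top bamboo px [464.0, 222.0] A 115 xy 554 -356 wh 64 87 ang 4.9
top bamboo px [356.0, 259.0] A 198 xy 449 21 wh 60 218 ang 84.5
top bamboo px [381.0, 245.0] A 373 xy 468 -79 wh 150 103 ang 3.3
top bamboo px [233.0, 256.0] A 250 xy 448 385 wh 102 99 ang 87.2
top tin 264 [470. 168.] [ 41. 109.] 77.3 mean [476. 163.] pca -5.4
top brush 307 mean [461. 271.] pca 8.7
   360 36 [379.0, 257.0, 15.0]
   390 56 [404.0, 262.0, 17.0]
   420 47 [435.0, 266.0, 17.0]
   450 48 [465.0, 273.0, 17.0]
   480 46 [496.0, 277.0, 18.0]
   510 51 [524.0, 283.0, 18.0]
   540 20 [553.0, 280.0, 16.0]
   570 3 [578.0, 278.0, 15.0]
   600 0 
scene bamboo px [327.0, 173.0] A 184 xy 445 378 wh 94 96 ang 15.5
scene bamboo px [301.0, 249.0] A 254 xy 455 45 wh 28 220 ang 87.9
scene bamboo px [312.0, 268.0] A 188 xy 485 -7 wh 225 41 ang 6.1
scene bamboo px [293.0, 287.0] A 438 xy 467 -85 wh 140 101 ang 3.0
scene bamboo px [299.0, 385.0] A 210 xy 564 -359 wh 78 79 ang 15.3
scene tin 566 [465. 147.] [105.  66.] 8.4 mean [466. 147.] pca 7.5
scene brush 255 mean [447. 265.] pca 9.6
   360 30 [381.0, 252.0, 14.0]
   390 52 [405.0, 256.0, 15.0]
   420 51 [436.0, 262.0, 15.0]
   450 48 [466.0, 267.0, 15.0]
   480 57 [496.0, 270.0, 15.0]
   510 17 [515.0, 274.0, 15.0]
   540 0 
   570 0 
   600 0 
[[0.58, 0.288, 0.01], [0.38, 0.257, 0.01]] [ 0.42666911 -0.24842995  0.33297138] [ 3.14114340e+00 -1.38923860e-04  2.48906179e-01]
```

Request:
arm_command:
  xyz:
    - [4,44,-8]
    - [4,44,-8]
    - [4,44,-8]
    - [4,44,-8]
    - [4,44,-8]
    - [4,44,-8]
    - [4,44,-8]
    - [4,44,-8]
    - [7,42,-8]
    - [0,0,0]
    - [0,0,-30]
    - [0,0,-25]
    - [0,0,-15]
    - [0,0,-5]
    - [0,0,0]
  spin: [-1,-1,-1,-1,-1,-1,0,0,0,0,0,0,0,0,0]
  jaw: 1
  squeeze: 20

```text
time: 3.0
tool_pos: [0.4664, 0.1455, 0.1856]
tool_rot: [3.141, 0.001, 0.145]
contact_force: [-1.0, 0.2, 0.1]
opening: 0.092
grip_force: 0.0
```

Request:
arm_command:
  xyz:
    - [0,0,0]
    - [0,0,0]
    - [0,0,0]
    - [0,0,0]
    - [0,0,0]
    - [0,0,0]
    - [0,0,0]
    - [0,0,0]
  spin: [0,0,0,0,0,0,0,0]
  jaw: -1
  squeeze: 20

```text
time: 3.8
tool_pos: [0.4664, 0.1466, 0.1861]
tool_rot: [-3.142, -0.001, 0.146]
contact_force: [-0.9, 1.1, 5.8]
opening: 0.0593
grip_force: 20.0
```

Request:
arm_command:
  xyz:
    - [0,0,10]
    - [0,0,25]
    - [0,0,25]
    - [0,0,0]
    - [0,0,0]
  spin: [0,0,0,0,0]

```text
time: 4.3
tool_pos: [0.4662, 0.1464, 0.2459]
tool_rot: [3.141, -0.001, 0.146]
contact_force: [-0.8, -0.1, -2.9]
opening: 0.0595
grip_force: 20.0
```

```bash
cat > f.py <<'E'
from e import *
F=frames('2',2); print(observe()['tool_pos'],observe()['opening'],observe()['tool_rot'])
for n,c in F.items():
    P=cloud(c)*1000
    m=(np.hypot(P[...,0]-466,P[...,1]-146)<70)&(P[...,2]>72)&(P[...,2]<90)
    Q=P[m]; r=cv2.minAreaRect(Q[:,:2].astype(np.float32)); print(n,'tin',len(Q),np.round(r[0]),np.round(r[1]),round(r[2],1),'mean',Q.mean(0).round())
a=F['top']['img'][190:290,240:420]; b=F['scene']['img'][150:320,240:380]
save('v2',np.hstack([cv2.resize(a,(450,250)),cv2.resize(b,(206,250))]))
E
python3 f.py
```

```text
[0.46591883 0.14634764 0.24472867] 0.05969542522299024 [3.14146412e+00 2.32601343e-03 1.46109092e-01]
top tin 457 [462. 139.] [95. 77.] 10.2 mean [454. 143.  82.]
scene tin 125 [464. 144.] [103.  94.] 14.9 mean [497. 146.  80.]e.py:11: RuntimeWarning: All-NaN slice encountered
  c['depth']=np.nan_to_num(np.nanmedian(D,0)).astype(np.float32); c['img']=np.median([x['img'] for x in cs],0).astype(np.uint8)
```

View pics/v2.png

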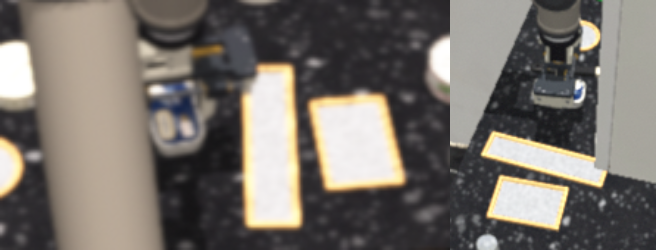

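The tin hangs level in the gripper, and both rectangular trays are now unobstructed in the top view: at about (315,230) and (382,246) in full-frame pixels. I'll measure both trays from these frames.

```bash
cat > t.py <<'E'
from h import *
import pickle,sys
from m import rep
for n in('top','scene'):
    c=pickle.load(open(n+sys.argv[1]+'.pkl','rb')); H,S,V=cv2.split(cv2.cvtColor(c['img'],cv2.COLOR_RGB2HSV))
    P=onplane(c,np.stack(np.meshgrid(np.arange(640),np.arange(480)),-1).reshape(-1,2),0).reshape(480,640,3)
    roi=(P[...,0]>.3)&(P[...,0]<.65)&(abs(P[...,1])<.6)
    for t in (70,110): rep(c,f'{n} S{t}',roi&(H>8)&(H<28)&(S>t)&(V>120),.008,0,60)
    # felt: inner outlines by depth-free grey mask, floor z=3mm
    f=roi&(S<40)&(V>150); f=cv2.morphologyEx(f.astype(np.uint8),cv2.MORPH_OPEN,np.ones((5,5)))
    rep(c,n+' felt',f,.003,0,150)
E
python3 t.py 2
```

```text
top S70 px [462.0, 218.0] A 187 xy 565 -354 wh 86 84 ang 28.2
top S70 px [349.0, 250.0] A 432 xy 471 28 wh 70 258 ang 87.2
top S70 px [382.0, 245.0] A 392 xy 468 -79 wh 149 103 ang 3.3
top S70 px [233.0, 256.0] A 256 xy 448 385 wh 102 99 ang 87.2
top S110 px [462.0, 218.0] A 113 xy 565 -354 wh 85 85 ang 87.2
top S110 px [351.0, 253.0] A 169 xy 471 28 wh 70 258 ang 87.1
top S110 px [395.0, 240.0] A 60 xy 484 -127 wh 122 17 ang 10.7
top S110 px [375.0, 250.0] A 141 xy 468 -77 wh 148 100 ang 3.5
top S110 px [233.0, 257.0] A 135 xy 448 385 wh 102 98 ang 38.9
top felt px [425.0, 215.0] A 540 xy 587 -238 wh 86 110 ang 81.0
top felt px [243.0, 219.0] A 353 xy 605 364 wh 84 65 ang 1.9
top felt px [462.0, 219.0] A 207 xy 567 -354 wh 58 56 ang 87.2
top felt px [348.0, 249.0] A 829 xy 473 28 wh 45 228 ang 87.2
top felt px [382.0, 247.0] A 745 xy 469 -79 wh 120 78 ang 3.6
top felt px [233.0, 258.0] A 388 xy 450 386 wh 72 72 ang 87.2
scene S70 px [336.0, 173.0] A 88 xy 469 385 wh 44 96 ang 14.6
scene S70 px [301.0, 256.0] A 467 xy 470 23 wh 70 253 ang 87.1
scene S70 px [293.0, 286.0] A 417 xy 467 -85 wh 140 102 ang 3.0
scene S70 px [299.0, 385.0] A 193 xy 564 -359 wh 78 79 ang 15.3
scene S110 px [298.0, 264.0] A 133 xy 464 -5 wh 51 255 ang 77.2
scene S110 px [299.0, 275.0] A 62 xy 464 -40 wh 122 10 ang 4.0
scene S110 px [287.0, 300.0] A 95 xy 469 -126 wh 31 141 ang 87.5
scene felt px [354.0, 206.0] A 6218 xy 503 298 wh 598 296 ang 89.9
scene felt px [293.0, 288.0] A 967 xy 467 -83 wh 119 77 ang 3.4
scene felt px [312.0, 336.0] A 895 xy 559 -214 wh 91 91 ang 35.4
scene felt px [298.0, 387.0] A 442 xy 565 -358 wh 57 57 ang 15.3
```

Request:
arm_command:
  xyz:
    - [0,-35,0]
    - [0,-45,0]
    - [0,-45,0]
    - [0,-45,0]
    - [0,-40,0]
    - [2,-18,0]
    - [0,0,0]
    - [0,0,-20]
    - [0,0,-20]
    - [0,0,-10]
    - [0,0,-5]
    - [0,0,-2]
    - [0,0,0]
    - [0,0,0]
  spin: [-1,-1,-1,-1,-1,-0.3,0,0,0,0,0,0,0,0]

```text
time: 5.9
tool_pos: [0.4686, -0.0813, 0.1893]
tool_rot: [3.141, -0.001, 0.054]
contact_force: [-0.3, 0.3, -1.4]
opening: 0.0594
grip_force: 20.0
```

Request:
arm_command:
  xyz:
    - [0,0,0]
    - [0,0,0]
    - [0,0,0]
    - [0,0,0]
    - [0,0,15]
    - [0,0,40]
    - [0,0,40]
    - [0,0,0]
  spin: [0,0,0,0,0,0,0,0]
  jaw: 1

```text
time: 6.7
tool_pos: [0.4697, -0.082, 0.2883]
tool_rot: [3.138, -0.009, 0.054]
contact_force: [0.8, 0.6, -0.0]
opening: 0.092
grip_force: 0.0
```

```bash
cat > g.py <<'E'
from e import *
F=frames('3',2)
for n,c in F.items():
    P=cloud(c)*1000
    m=(P[...,0]>355)&(P[...,0]<640)&(P[...,1]>215)&(P[...,1]<320)&(P[...,2]>8)&(P[...,2]<26)&(np.hypot(P[...,0]-575,P[...,1]-331)>52)&(np.hypot(P[...,0]-446,P[...,1]-382)>54)
    Q=P[m][:,:2]; r=cv2.minAreaRect(Q.astype(np.float32)); print(n,'brush',len(Q),'rect',np.round(r[0]),np.round(r[1]),round(r[2],1),pca(Q).round(1),Q.min(0),Q.max(0))
a=F['top']['img'][205:305,240:420]; b=F['scene']['img'][180:320,240:380]
save('v3',np.hstack([cv2.resize(a,(540,300)),cv2.resize(b,(260,260)) if 0 else cv2.resize(b,(260,300))]))
E
python3 g.py 2>/dev/null; python3 t.py 3 | grep brush
```

```text
top brush 311 rect [474. 272.] [217.  32.] 5.3 8.5 [366.35943509 248.1330128 ] [582.77468513 293.19973288]
scene brush 192 rect [462. 268.] [114.  22.] 10.4 9.5 [403.73015041 251.68171773] [519.57433082 287.82293154]
```

View pics/v3.png

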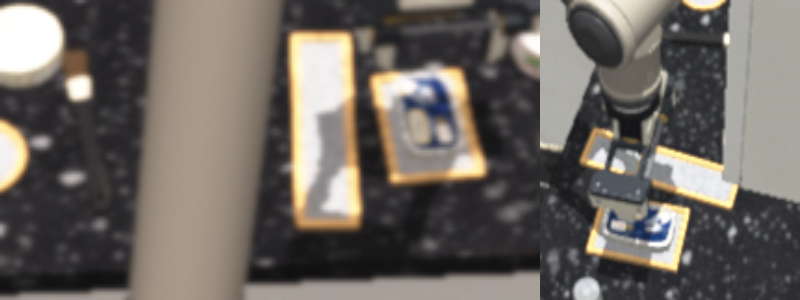

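The tin sits inside its tray at top crop (430,120). The brush is unobstructed at crop (85,130), centre ≈ (475,270) mm, yaw ≈ 9°.

Request:
arm_command:
  xyz:
    - [0,36,0]
    - [1,44,-3]
    - [1,44,-3]
    - [1,44,-3]
    - [1,44,-3]
    - [1,44,-3]
    - [1,44,-3]
    - [1,44,-3]
    - [0,8,-3]
    - [0,0,0]
    - [0,0,-30]
    - [0,0,-25]
    - [0,0,-15]
    - [0,0,-4]
    - [0,0,0]
  spin: [1,1,1,1,1,1,0,0,0,0,0,0,0,0,0]
  jaw: 0.3

```text
time: 8.4
tool_pos: [0.4754, 0.2692, 0.1851]
tool_rot: [3.141, 0.002, 0.157]
contact_force: [-0.0, -1.0, 0.5]
opening: 0.0594
grip_force: 0.0
```

Request:
arm_command:
  xyz:
    - [0,0,0]
    - [0,0,0]
    - [0,0,0]
    - [0,0,0]
    - [0,0,0]
    - [0,0,0]
    - [0,0,0]
    - [0,0,0]
  spin: [0,0,0,0,0,0,0,0]
  jaw: -1
  squeeze: 20

```text
time: 9.2
tool_pos: [0.4753, 0.2705, 0.1859]
tool_rot: [-3.142, -0.0, 0.158]
contact_force: [0.6, 0.9, 2.8]
opening: 0.0189
grip_force: 20.0
```

Request:
arm_command:
  xyz:
    - [0,0,10]
    - [0,0,25]
    - [0,0,25]
    - [0,0,0]
    - [0,0,0]
  spin: [0,0,0,0,0]

```text
time: 9.7
tool_pos: [0.4753, 0.2704, 0.2463]
tool_rot: [-3.142, -0.001, 0.158]
contact_force: [0.8, -0.2, -0.3]
opening: 0.0187
grip_force: 20.0
```

```bash
cat > g2.py <<'E'
from e import *
F=frames('4',2); print(observe()['tool_pos'],observe()['tool_rot'],observe()['opening'])
for n,c in F.items():
    P=cloud(c)*1000
    m=(P[...,0]>340)&(P[...,0]<640)&(P[...,1]>215)&(P[...,1]<320)&(P[...,2]>62)&(P[...,2]<86)
    Q=P[m]; q=Q[:,:2].astype(np.float32); r=cv2.minAreaRect(q); print(n,len(q),np.round(r[0]),np.round(r[1]),round(r[2],1))
    for x in range(360,620,30):
        s=Q[(Q[:,0]>=x)&(Q[:,0]<x+30)]; print('  ',x,len(s),np.median(s,0).round().tolist() if len(s) else '')
a=F['top']['img'][190:290,220:420]; b=F['scene']['img'][150:290,240:380]
save('v4',np.hstack([cv2.resize(a,(540,300)),cv2.resize(b,(260,300))]))
E
python3 g2.py 2>/dev/null
```

```text
[0.47499464 0.27026591 0.24475608] [3.14104575e+00 2.08174809e-03 1.58201118e-01] 0.018629243280697032
top 16 [540. 228.] [24. 83.] 87.2
   360 0 
   390 0 
   420 0 
   450 0 
   480 2 [499.0, 240.0, 72.0]
   510 7 [521.0, 223.0, 78.0]
   540 2 [568.0, 227.0, 76.0]
   570 5 [578.0, 219.0, 80.0]
   600 0 
scene 147 [443. 264.] [145.  57.] 22.9
   360 39 [381.0, 250.0, 73.0]
   390 63 [404.0, 252.0, 73.0]
   420 16 [425.0, 256.0, 73.0]
   450 0 
   480 11 [508.0, 275.0, 73.0]
   510 18 [514.0, 269.0, 73.0]
   540 0 
   570 0 
   600 0
```

View pics/v4.png

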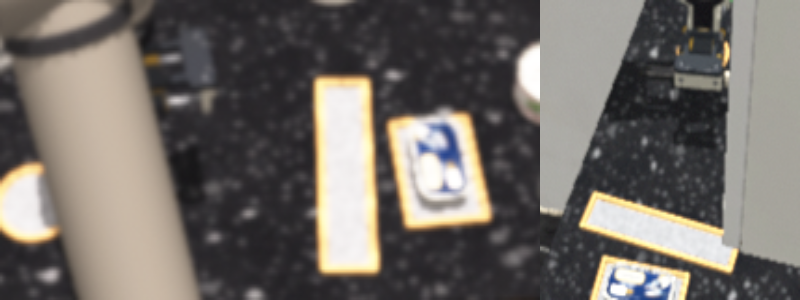

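The brush is gripped and level, with its handle showing at scene crop (660,75). The brush tray is clear at top crop (345,175). Placing it now.

Request:
arm_command:
  xyz:
    - [0,-30,0]
    - [-1,-40,0]
    - [-1,-40,0]
    - [-1,-40,0]
    - [-1,-40,0]
    - [0,-35,0]
    - [0,-20,0]
    - [0,0,0]
    - [0,0,-20]
    - [0,0,-20]
    - [0,0,-10]
    - [0,0,-5]
    - [0,0,-2]
    - [0,0,0]
    - [0,0,0]
  spin: [-1.8,-2,-2,-2,-2,-2,0,0,0,0,0,0,0,0,0]

```text
time: 11.4
tool_pos: [0.4716, 0.0257, 0.1892]
tool_rot: [3.141, -0.001, -0.047]
contact_force: [-0.2, -0.0, -0.6]
opening: 0.0187
grip_force: 20.0
```

Request:
arm_command:
  xyz:
    - [0,0,0]
    - [0,0,0]
    - [0,0,0]
    - [0,0,15]
    - [0,0,45]
    - [0,0,45]
    - [0,0,0]
  spin: [0,0,0,0,0,0,0]
  jaw: 0.3

```text
time: 12.1
tool_pos: [0.4729, 0.0253, 0.2991]
tool_rot: [3.141, -0.011, -0.048]
contact_force: [-0.0, -0.7, 0.0]
opening: 0.0595
grip_force: 0.0
```

```bash
cat > k.py <<'E'
from e import *
F=frames('5',3)
for n,c in F.items():
    P=cloud(c)*1000; H,S,V=cv2.split(cv2.cvtColor(c['img'],cv2.COLOR_RGB2HSV))
    def rect(name,x,y,r,z0,z1):
        m=(np.hypot(P[...,0]-x,P[...,1]-y)<r)&(P[...,2]>z0)&(P[...,2]<z1); Q=P[m]
        if len(Q)<9: print(n,name,'few'); return
        R=cv2.minAreaRect(Q[:,:2].astype(np.float32)); print(n,name,len(Q),np.round(R[0]),np.round(R[1]),round(R[2],1),'mean',Q.mean(0).round())
    rect('timer',442,-334,42,15,45); rect('timer top',442,-334,40,32,45); rect('glass top',443,-224,32,52,70); rect('glass',443,-224,32,15,70); rect('tuna',567,-235,50,32,48)
    rect('tin',468,-82,75,16,36); rect('brush',471,25,125,11,30)
    red=((H<6)|(H>174))&(S>150)&(V>90)&(abs(P[...,1]+334)<60)
    v,u=np.nonzero(red); print(n,'red centroid z30',onplane(c,[[u.mean(),v.mean()]],.03).round(4).tolist())
a=F['top']['img'][195:285,320:500]; b=F['scene']['img'][230:410,225:355]
save('v5',np.hstack([cv2.resize(a,(560,280)),cv2.resize(b,(202,280))]))
E
python3 k.py 2>/dev/null
```

```text
top timer 232 [ 435. -327.] [56. 53.] 74.1 mean [ 433. -325.   26.]
top timer top 29 [ 439. -329.] [11. 41.] 65.5 mean [ 437. -327.   38.]
top glass top 112 [ 434. -216.] [36. 37.] 56.0 mean [ 432. -215.   60.]
top glass 219 [ 432. -216.] [41. 37.] 38.7 mean [ 427. -214.   48.]
top tuna 471 [ 565. -229.] [86. 86.] 32.0 mean [ 564. -229.   38.]
top tin 540 [469. -81.] [107.  63.] 2.3 mean [467. -81.  26.]
top brush 811 [465. -21.] [157. 242.] 86.9 mean [468. -24.  22.]
top red centroid z30 [[0.44, -0.3271, 0.03]]
scene timer 363 [ 442. -331.] [55. 53.] 61.8 mean [ 442. -335.   25.]
scene timer top 50 [ 439. -331.] [ 8. 40.] 66.4 mean [ 440. -332.   36.]
scene glass top 166 [ 435. -219.] [36. 35.] 71.5 mean [ 436. -220.   59.]
scene glass 314 [ 437. -221.] [41. 39.] 78.8 mean [ 438. -226.   46.]
scene tuna 836 [ 565. -231.] [85. 86.] 74.6 mean [ 565. -231.   36.]
scene tin 724 [468. -82.] [106.  65.] 3.8 mean [468. -83.  24.]
scene brush 980 [461. -23.] [152. 227.] 89.7 mean [472. -29.  21.]
scene red centroid z30 [[0.441, -0.3345, 0.03]]
```

View pics/v5.png

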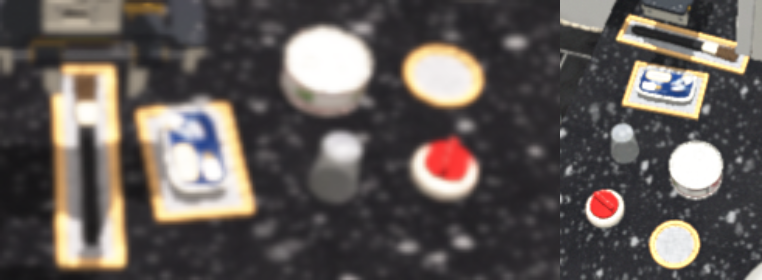

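Both placed things lie inside their trays, the brush at crop (90,160) and the tin at (195,155). Timer is at (445,165) and glass at (338,165); their measured centres are (440,-330) and (434,-218) mm.

Request:
arm_command:
  xyz:
    - [-3,-22,0]
    - [-3,-32,0]
    - [-3,-32,0]
    - [-3,-32,0]
    - [-3,-32,0]
    - [-3,-32,0]
    - [-3,-32,0]
    - [-3,-32,0]
    - [-3,-32,0]
    - [-3,-32,0]
    - [-3,-32,0]
    - [2,-13,0]
    - [0,0,0]
  spin: [8.4,8.4,8.4,8.4,8.4,8.4,8.4,8.4,8.4,8.4,8.4,0,0]
  jaw: 1

```text
time: 13.7
tool_pos: [0.4402, -0.3308, 0.2926]
tool_rot: [-3.141, -0.001, 1.559]
contact_force: [-0.3, 0.3, -0.4]
opening: 0.0915
grip_force: 0.0
```

Request:
arm_command:
  xyz:
    - [0,0,-35]
    - [0,0,-35]
    - [0,0,-25]
    - [0,0,-10]
    - [0,0,-3]
    - [0,0,0]
    - [0,0,0]
  spin: [0,0,0,0,0,0,0]

```text
time: 14.4
tool_pos: [0.4408, -0.3296, 0.187]
tool_rot: [3.14, 0.002, 1.565]
contact_force: [-0.0, 0.1, -0.5]
opening: 0.0919
grip_force: 0.0
```

Request:
arm_command:
  xyz:
    - [0,0,0]
    - [0,0,0]
    - [0,0,0]
    - [0,0,0]
    - [0,0,0]
    - [0,0,0]
    - [0,0,0]
    - [0,0,0]
  spin: [0,0,0,0,0,0,0,0]
  jaw: -1
  squeeze: 20

```text
time: 15.2
tool_pos: [0.4403, -0.3296, 0.1859]
tool_rot: [3.141, 0.0, 1.565]
contact_force: [-1.0, -0.1, 3.7]
opening: 0.0612
grip_force: 20.0
```

Request:
arm_command:
  xyz:
    - [0,0,10]
    - [0,0,30]
    - [0,0,40]
    - [0,0,0]
    - [0,0,0]
  spin: [0,0,0,0,0]

```text
time: 15.7
tool_pos: [0.4404, -0.3296, 0.2668]
tool_rot: [3.14, 0.002, 1.565]
contact_force: [0.6, -0.1, -1.6]
opening: 0.0618
grip_force: 20.0
```

```bash
cat > k2.py <<'E'
from e import *
F=frames('6',2); print(observe()['tool_pos'],observe()['opening'])
for n,c in F.items():
    P=cloud(c)*1000; H,S,V=cv2.split(cv2.cvtColor(c['img'],cv2.COLOR_RGB2HSV))
    red=((H<6)|(H>174))&(S>150)&(V>90)&(abs(P[...,1]+334)<80)
    v,u=np.nonzero(red); print(n,'red',len(u),onplane(c,[[u.mean(),v.mean()]],.11).round(4).tolist())
a=F['top']['img'][175:285,320:500]; b=F['scene']['img'][270:410,215:355]
save('v6',np.hstack([cv2.resize(a,(491,300)),cv2.resize(b,(300,300))]))
E
python3 k2.py 2>/dev/null
```

```text
[ 0.44001366 -0.32926873  0.26449272] 0.06126443580170086
top red 20 [[0.4354, -0.3093, 0.11]]
scene red 137 [[0.44, -0.341, 0.11]]
```

View pics/v6.png

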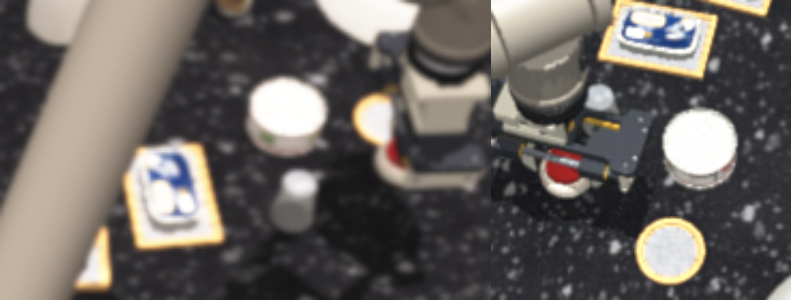

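The timer is held upright at scene crop (565,170), and the tuna tin and glass are untouched. I'll carry it left, above the glass's height.

Request:
arm_command:
  xyz:
    - [0,0,30]
    - [0,20,4]
    - [0,40,0]
    - [0,48,0]
    - [0,48,0]
    - [0,48,0]
    - [0,48,0]
    - [0,48,0]
    - [0,48,0]
    - [0,48,0]
    - [0,48,0]
    - [0,48,0]
    - [0,48,0]
    - [0,48,0]
    - [1,48,0]
    - [2,40,0]
    - [3,25,0]
    - [1,10,0]
    - [0,0,0]
  spin: [0,0,0,0,0,0,0,0,0,0,0,0,0,0,0,0,0,0,0]

```text
time: 17.8
tool_pos: [0.4463, 0.3823, 0.2985]
tool_rot: [-3.14, 0.001, 1.567]
contact_force: [-0.7, 0.0, -0.2]
opening: 0.0609
grip_force: 20.0
```

```bash
python3 -c "
from h import *
s=observe(); print(s['tool_pos'],s['opening'],s['tool_rot'])"
```

```text
[0.44629703 0.38226806 0.29847459] 0.06093625775334765 [-3.14002527e+00  1.05916749e-03  1.56695339e+00]
```

Request:
arm_command:
  xyz:
    - [0,0,-35]
    - [0,0,-35]
    - [0,0,-25]
    - [0,0,-10]
    - [0,0,-4]
    - [0,0,-2]
    - [0,0,0]
    - [0,0,0]
  spin: [0,0,0,0,0,0,0,0]

```text
time: 18.6
tool_pos: [0.4476, 0.3815, 0.1899]
tool_rot: [3.14, -0.001, 1.565]
contact_force: [-0.5, 0.3, -0.6]
opening: 0.0618
grip_force: 20.0
```

Request:
arm_command:
  xyz:
    - [0,0,0]
    - [0,0,0]
    - [0,0,0]
    - [0,0,0]
    - [0,0,15]
    - [0,0,45]
    - [0,0,45]
    - [0,0,0]
    - [0,-10,0]
    - [0,-40,0]
    - [0,-48,0]
    - [0,-48,0]
    - [0,-48,0]
    - [0,-48,0]
    - [0,-40,0]
    - [0,-20,0]
    - [0,0,0]
  spin: [0,0,0,0,0,0,0,0,0,0,0,0,0,0,0,0,0]
  jaw: 1

```text
time: 20.3
tool_pos: [0.4465, 0.0769, 0.2924]
tool_rot: [-3.138, 0.001, 1.561]
contact_force: [-1.1, 1.0, 1.3]
opening: 0.0915
grip_force: 0.0
```

```bash
cat > k3.py <<'E'
from e import *
import sys
F=frames('7',3); s=observe(); print(s['tool_pos'],s['opening'],s['tool_rot'])
for n,c in F.items():
    P=cloud(c)*1000
    def rect(name,x,y,r,z0,z1):
        m=(np.hypot(P[...,0]-x,P[...,1]-y)<r)&(P[...,2]>z0)&(P[...,2]<z1); Q=P[m]
        if len(Q)<9: print(n,name,'few'); return
        R=cv2.minAreaRect(Q[:,:2].astype(np.float32)); print(n,name,len(Q),np.round(R[0]),np.round(R[1]),round(R[2],1),'mean',Q.mean(0).round())
    rect('timer',447,382,45,16,50); rect('timer top',447,382,40,34,50); rect('glass top',434,-218,32,52,70); rect('glass',434,-218,32,15,70)
a=F['top']['img'][195:285,170:350]; b=F['scene']['img'][130:290,260:350]
save('v7',np.hstack([cv2.resize(a,(600,300)),cv2.resize(b,(169,300))]))
E
python3 k3.py 2>/dev/null; python3 t.py 7
```

```text
[0.44711216 0.08037705 0.29337467] 0.09184573279685129 [-3.14091916e+00 -1.06144869e-04  1.56666805e+00]
top timer 263 [444. 384.] [56. 58.] 1.0 mean [440. 384.  28.]
top timer top 41 [447. 384.] [26. 35.] 33.2 mean [446. 384.  40.]
top glass top 111 [ 436. -216.] [34. 36.] 82.0 mean [ 433. -215.   60.]
top glass 235 [ 431. -215.] [41. 41.] 21.8 mean [ 427. -213.   46.]
scene timer 166 [450. 374.] [55. 49.] 38.1 mean [450. 372.  27.]
scene timer top 27 [447. 377.] [10. 42.] 67.6 mean [449. 377.  38.]
scene glass top 164 [ 435. -218.] [36. 36.] 18.7 mean [ 436. -220.   59.]
scene glass 311 [ 436. -222.] [39. 42.] 59.4 mean [ 439. -226.   47.]
top S70 px [462.0, 218.0] A 186 xy 565 -354 wh 86 84 ang 28.2
top S70 px [350.0, 251.0] A 406 xy 471 27 wh 68 258 ang 87.1
top S70 px [382.0, 248.0] A 332 xy 468 -79 wh 149 103 ang 3.3
top S70 px [233.0, 255.0] A 268 xy 448 385 wh 102 99 ang 87.2
top S110 px [462.0, 218.0] A 114 xy 565 -354 wh 85 85 ang 87.2
top S110 px [349.0, 251.0] A 222 xy 471 27 wh 68 258 ang 87.1
top S110 px [375.0, 253.0] A 126 xy 467 -78 wh 146 100 ang 3.0
top S110 px [23
[... 178 characters left out ...]
felt px [462.0, 219.0] A 205 xy 567 -354 wh 58 56 ang 87.2
top felt px [380.0, 246.0] A 430 xy 477 -80 wh 128 77 ang 3.0
scene S70 px [328.0, 174.0] A 155 xy 447 379 wh 91 96 ang 15.6
scene S70 px [305.0, 257.0] A 495 xy 470 22 wh 70 253 ang 87.3
scene S70 px [292.0, 289.0] A 336 xy 467 -85 wh 140 102 ang 3.0
scene S70 px [299.0, 385.0] A 183 xy 564 -359 wh 78 79 ang 15.3
scene S110 px [303.0, 267.0] A 111 xy 471 -10 wh 9 245 ang 88.8
scene S110 px [287.0, 300.0] A 93 xy 469 -126 wh 31 141 ang 87.5
scene felt px [363.0, 197.0] A 5306 xy 599 320 wh 187 586 ang 10.0
scene felt px [312.0, 336.0] A 895 xy 559 -214 wh 91 91 ang 35.4
scene felt px [298.0, 387.0] A 443 xy 565 -358 wh 57 57 ang 15.3
```

View pics/v7.png

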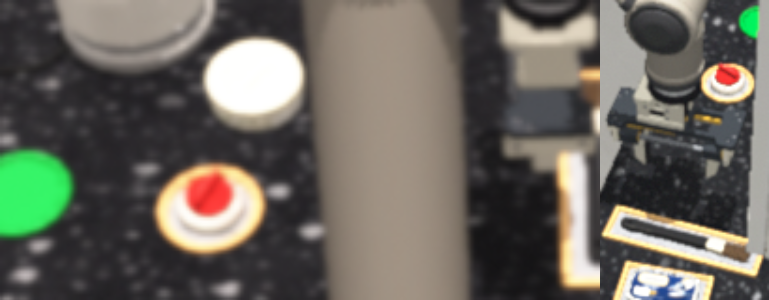

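The timer sits centred in the larger round tray at top crop (210,210). Now the glass.

Request:
arm_command:
  xyz:
    - [-1,-17,0]
    - [-1,-28,0]
    - [-1,-28,0]
    - [-1,-28,0]
    - [-1,-28,0]
    - [-1,-28,0]
    - [-1,-28,0]
    - [-1,-28,0]
    - [-1,-28,0]
    - [-1,-28,0]
    - [-1,-23,0]
    - [-1,-5,0]
    - [0,0,0]
    - [0,0,-30]
    - [0,0,-30]
    - [0,0,-20]
    - [0,0,-10]
    - [0,0,-3]
    - [0,0,0]
  spin: [-8.2,-8.2,-8.2,-8.2,-8.2,-8.2,-8.2,-8.2,-8.2,-8.2,-8,0,0,0,0,0,0,0,0]
  jaw: 1

```text
time: 22.5
tool_pos: [0.4356, -0.2171, 0.201]
tool_rot: [3.141, -0.0, -0.004]
contact_force: [-0.3, -0.5, 0.2]
opening: 0.0917
grip_force: 0.0
```

Request:
arm_command:
  xyz:
    - [0,0,0]
    - [0,0,0]
    - [0,0,0]
    - [0,0,0]
    - [0,0,0]
    - [0,0,0]
    - [0,0,0]
    - [0,0,0]
    - [0,0,0]
  spin: [0,0,0,0,0,0,0,0,0]
  jaw: -1
  squeeze: 12

```text
time: 23.4
tool_pos: [0.4353, -0.2176, 0.2007]
tool_rot: [3.141, 0.0, -0.006]
contact_force: [-1.0, 0.1, 0.8]
opening: 0.042
grip_force: 11.9
```

Request:
arm_command:
  xyz:
    - [0,0,10]
    - [0,0,30]
    - [0,0,40]
    - [0,0,0]
    - [0,0,0]
  spin: [0,0,0,0,0]

```text
time: 23.9
tool_pos: [0.4353, -0.2176, 0.2819]
tool_rot: [3.14, -0.002, -0.006]
contact_force: [-0.8, 0.4, -0.8]
opening: 0.0417
grip_force: 11.9
```

```bash
cat > k4.py <<'E'
from e import *
F=frames('8',2); s=observe(); print(s['tool_pos'],s['opening'],s['tool_rot'])
P=cloud(F['scene'])*1000
m=(P[...,0]>560)&(P[...,0]<760)&(P[...,1]<-330)&(P[...,1]>-560)&(P[...,2]>50); Q=P[m]; print(len(Q),np.percentile(Q,[1,50,99],axis=0).round())
a=F['top']['img'][175:285,320:500]; b=F['scene']['img'][250:410,215:375]
save('v8',np.hstack([cv2.resize(a,(491,300)),cv2.resize(b,(300,300))]))
E
python3 k4.py 2>/dev/null
```

```text
[ 0.43497267 -0.21734986  0.27972886] 0.0414257941256649 [-3.14031034e+00  1.97753521e-03 -5.79817815e-03]
1321 [[ 706. -497.   51.]
 [ 738. -430.   64.]
 [ 760. -352.   70.]]
```

View pics/v8.png

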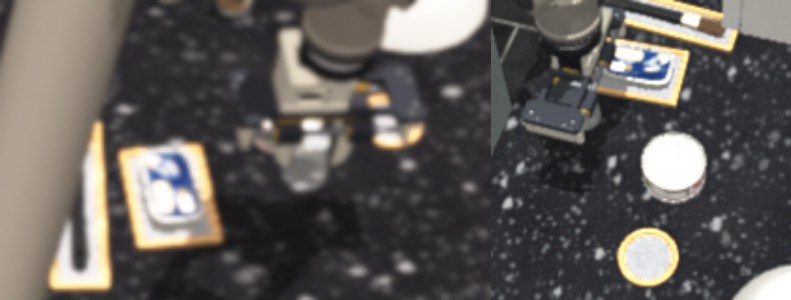

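The glass is held upright at top crop (310,160). Its tray is free at scene crop (648,257), and the white bowl starts beyond x = 0.70 m, so it is clear of the gripper.

Request:
arm_command:
  xyz:
    - [14,-15,0]
    - [26,-28,0]
    - [26,-28,0]
    - [26,-28,0]
    - [26,-28,0]
    - [12,-11,0]
    - [0,0,0]
    - [0,0,-30]
    - [0,0,-25]
    - [0,0,-14]
    - [0,0,-5]
    - [0,0,-3]
    - [0,0,0]
    - [0,0,0]
  spin: [0,0,0,0,0,0,0,0,0,0,0,0,0,0]

```text
time: 25.5
tool_pos: [0.5656, -0.3557, 0.2049]
tool_rot: [3.14, -0.002, -0.006]
contact_force: [-0.4, -0.2, -0.3]
opening: 0.042
grip_force: 11.9
```

Request:
arm_command:
  xyz:
    - [0,0,0]
    - [0,0,0]
    - [0,0,0]
    - [0,0,0]
    - [0,0,15]
    - [0,0,45]
    - [0,0,40]
    - [0,0,0]
  spin: [0,0,0,0,0,0,0,0]
  jaw: 0.5

```text
time: 26.3
tool_pos: [0.5664, -0.3564, 0.3121]
tool_rot: [3.133, -0.011, -0.006]
contact_force: [0.2, -0.2, 0.2]
opening: 0.069
grip_force: 0.0
```

Request:
arm_command:
  xyz:
    - [-25,15,0]
    - [-35,25,0]
    - [-35,25,0]
    - [-35,25,0]
    - [-20,15,0]
    - [0,30,0]
    - [0,20,0]
    - [0,0,0]
    - [0,0,0]
  spin: [0,0,0,0,0,0,0,0,0]

```text
time: 27.2
tool_pos: [0.4155, -0.2007, 0.3044]
tool_rot: [3.14, -0.001, -0.005]
contact_force: [-0.3, 0.4, 0.4]
opening: 0.0686
grip_force: 0.0
```

```bash
cat > k5.py <<'E'
from e import *
F=frames('9',3); s=observe(); print(s['tool_pos'],s['opening'],s['time'])
for n,c in F.items():
    P=cloud(c)*1000
    def rect(name,x,y,r,z0,z1):
        m=(np.hypot(P[...,0]-x,P[...,1]-y)<r)&(P[...,2]>z0)&(P[...,2]<z1); Q=P[m]
        if len(Q)<9: print(n,name,'few'); return
        R=cv2.minAreaRect(Q[:,:2].astype(np.float32)); print(n,name,len(Q),np.round(R[0]),np.round(R[1]),round(R[2],1),'mean',Q.mean(0).round())
    rect('glass top',565,-357,32,55,75); rect('tuna',567,-235,50,32,48); rect('cream',577,332,50,24,40); rect('tin',468,-82,75,16,36); rect('timer top',447,382,40,34,50)
    m=(P[...,0]>340)&(P[...,0]<620)&(abs(P[...,1]-25)<35)&(P[...,2]>14)&(P[...,2]<30); Q=P[m]; print(n,'brush',len(Q),cv2.minAreaRect(Q[:,:2].astype(np.float32)))
a=F['top']['img'][195:285,320:500]; b=F['scene']['img'][230:410,225:355]
save('v9',np.hstack([cv2.resize(a,(560,280)),cv2.resize(b,(202,280))]))
E
python3 k5.py 2>/dev/null
```

```text
[ 0.41536523 -0.20118347  0.30361497] 0.0689000024844411 27.5
top glass top few
top tuna 38 [ 533. -240.] [44. 19.] 88.3 mean [ 537. -239.   38.]
top cream 454 [580. 342.] [86. 81.] 14.8 mean [577. 341.  33.]
top tin 537 [469. -81.] [106.  62.] 3.2 mean [467. -81.  26.]
top timer top 49 [446. 385.] [32. 33.] 20.2 mean [446. 384.  40.]
top brush 233 ((451.0147705078125, 18.31128692626953), (34.76600646972656, 199.5897674560547), 88.26641082763672)
scene glass top 197 [ 566. -358.] [36. 35.] 61.6 mean [ 566. -359.   62.]
scene tuna 834 [ 565. -231.] [85. 86.] 48.7 mean [ 565. -231.   37.]
scene cream few
scene tin 724 [468. -82.] [104.  65.] 3.7 mean [468. -83.  24.]
scene timer top 26 [448. 379.] [10. 41.] 64.2 mean [450. 377.  37.]
scene brush 338 ((483.8323669433594, 24.434749603271484), (26.692811965942383, 179.2932891845703), 86.19763946533203)
```

View pics/v9.png

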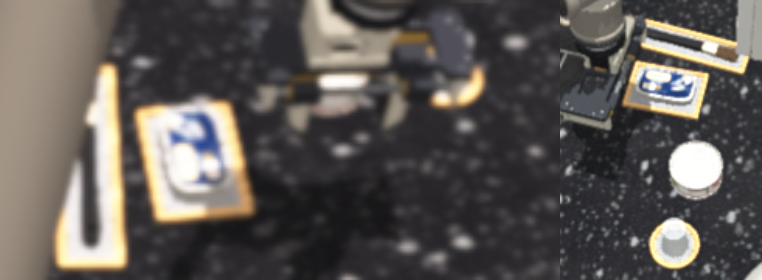

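The glass stands mouth down in its tray at scene crop (674,240), and the tin and brush are in place. One check of the brush ends before handing in.

```bash
python3 - <<'E' 2>/dev/null
from h import *
import pickle
ims=[]
for f in('scene9','top8','top7','scene8'):
    c=pickle.load(open(f+'.pkl','rb')); P=cloud(c)*1000
    a=np.radians(-2.8); d=P[...,:2]-[471,25.5]; s=d@[np.cos(a),np.sin(a)]; t=d@[-np.sin(a),np.cos(a)]
    V=c['img'].max(2); S=c['img'].max(2).astype(int)-c['img'].min(2)
    m=(abs(s)<125)&(abs(t)<22)&(P[...,2]>10)&(P[...,2]<28)
    x,y=s[m],t[m]; print(f,m.sum(),np.percentile(x,[0,2,98,100]).round(),np.percentile(y,[2,98]).round(), [np.median(y[(x>q)&(x<q+40)]).round() for q in(-105,-20,60)])
a=pickle.load(open('scene9.pkl','rb'))['img'][225:285,255:355]; save('v10',cv2.resize(a,None,fx=7,fy=7,interpolation=3))
E
```

```text
scene9 407 [-77. -70. 101. 120.] [-13.   9.] [np.float64(-3.0), np.float64(-5.0), np.float64(-4.0)]
top8 188 [-124. -118.   18.   34.] [-9. 10.] [np.float64(1.0), np.float64(-4.0), np.float64(nan)]
top7 298 [-124. -108.  103.  119.] [-11.   9.] [np.float64(1.0), np.float64(-1.0), np.float64(-4.0)]
scene8 427 [-91. -84.  99. 121.] [-12.  10.] [np.float64(-6.0), np.float64(-5.0), np.float64(-3.0)]
```

View pics/v10.png

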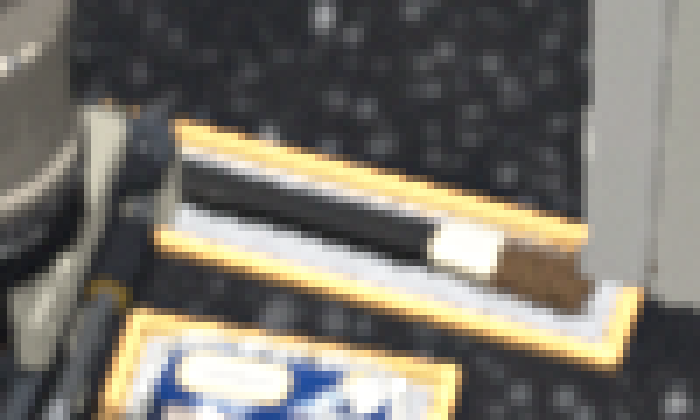

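The brush lies inside its tray. There is felt beyond the bristles (crop 590–620), and depth puts its ends at about -108 and +103 mm from the tray centre, within the ±118 mm inside length.

```bash
python3 -c "
from cell import *
print(hand_in())"
```

```text
the job is handed in; nothing more can be done
None
```

I put the tin, brush, timer and glass each in its matching tray, the same way up as before, left the two round tins in place, and handed the job in at about 28 s.

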